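# Open the twist-lock keeper over a brittle clay figure and hold its dome aloft

## Task

The bone-dry, brittle clay animal travelled here locked in the clear keeper. Take the dome by its red handle and twist it anticlockwise (seen from above) until it clicks over to its open stop, then lift it straight up without touching the animal, keep it level all the way, and finish holding it still and level over its base with the rim 5 to 8 cm above the animal's head, so that I can take the animal out from under it. Do not set the dome down or let go, and leave the other things on the bench where they are.

Things in the scene. Friction and masses are not known exactly. Their poses are not given: they have to be found in the camera images.
- keeper_base: White round base of the keeper, 240 mm across, 19.5 mm thick, fixed to the bench, with a raised middle 166 mm across whose top is 26 mm above the bench. Three blue hooks, 120 degrees apart, stand on its edge (tops 34 mm high) and reach over the dome's red lugs while it is locked. Origin: centre of its underside, on the bench; z up. Its position and yaw vary.
- click_ring (a joint): Grey ring in the base that carries the dome's lugs and turns with the dome (same axis): 0 rad = locked (lugs under the hooks), 0.5 rad = open, against its stop (lugs well clear of the hooks). It grows as the dome turns anticlockwise seen from above. A spring detent resists with up to about 0.2 N m at the dome's handle (most at about 0.1 rad); past 0.25 rad it clicks over and pushes by itself on to 0.5. The dome cannot lift until about 0.35 rad.
- dome: Loose clear plastic dome, 0.25 to 0.31 kg, 180 mm outside diameter (174 mm inside), 105 mm high from rim to flat top, open below, with three red lugs at the rim (104 mm from the axis at their tips). Origin: centre of the rim's underside, which stands 21 mm above the bench while closed; z up along the dome's axis; x lies along the handle bar. It has the base's yaw while locked.
- dome_grip (a point): Centre of the red handle bar on top of the dome: a bar 64 mm long (along the dome's x), 20 mm wide (along the dome's y), 26 mm high, on a neck 26 mm across; 130 mm above the rim, on the axis. The bar's underside is 12 mm above the dome's top, so fingertips may reach 22 mm below this point. Grip the bar across its 20 mm width, fingers pointing down.
- dome_rim (a point): Centre of the dome's lower rim (same point as the dome's origin).
- figure: Brittle terracotta-coloured clay animal under the dome, on a clay slab 54 x 34 mm, 70 mm tall, loose, 0.11 kg, standing on the raised middle of the base up to 20 mm off its centre in x and y, any yaw; reaches at most 36 mm from its own origin sideways. Origin: centre of its underside; z up.
- figure_head (a point): Top of the animal's head, 70 mm above its underside (about 96 mm above the bench).
- clay_dog: Bystander: darker brown clay animal, slab 54 x 34 mm, 56 mm tall, loose. Origin: centre of its underside.
- clay_bust: Bystander: terracotta clay head on a round foot 68 mm across, 79 mm tall, loose. Origin: centre of its underside.
- water_cup: Bystander: small empty white plastic cup, 68 mm across, 58 mm tall, loose. Origin: centre of its underside.
- wood_tool: Bystander: wooden modelling tool lying on the bench, about 178 mm long (from -75 to +103 mm along its x), 18 mm wide, 10 mm high, loose. Origin: underside of the handle's middle.
Mind the look-alikes: they are no part of the job. There is more than one size of the dome; the one meant has the size given above.

How it is judged:
By the outcome, as a careful person would: the job done as asked, in the order asked, and still so for the second after the job is handed in, while the arm keeps its last pose, push and grip.
It also fails if it takes over 40 s, if anything falls off the work surface, if the arm or the gripper's body presses on something with over 40 N, if the wrist force passes 120 N, or if a joint passes its speed limit or range.

## Robot

A 7-joint arm with a two-finger parallel gripper is mounted at the origin on the work surface. World frame = base frame: x ahead of the robot, y to its left, z up, the work surface at z = 0. Lengths are in mm, angles in rad, forces in N, time in s.
With the tool pointing down it reaches from about 425 to 875 mm from the base axis. Payload 9.9 kg.
Tool frame: the origin (TCP) lies at the very end of the fingers, on their centre line; the grasp point (between the pads) lies 19 mm behind it; z points along the fingers, y is the direction in which the jaws open and shut (so a half turn about z gives the same grasp; the last joint's range is limited). The gripper opens to 85 mm and grips with 20 to 120 N. Pads are 22 mm wide; open, the fingers measure 114 mm over their backs; the gripper's body (76 mm by 85 mm) begins 54 mm behind the grasp point. The pads swing forward as they close: fully open they stand 13 mm farther back than shut.
Start: joints at [1.233, 0.576, 0.025, 1.437, -0.015, 1.129, -0.057], TCP at [169.486, -653.379, 231.289] pointing down, gripper open.
Joint ranges: [-2.76, 2.76], [-0.34, 2.15], [-1.52, 1.57], [0.19, 2.46], [-1.09, 4.23], [0.17, 1.99], [-2.82, 2.82]. Speed limits (rad/s): [2.22, 2.22, 3.01, 3.01, 3.14, 3.14, 3.14].

## Interface

Orientations are given as a rotation vector (axis times angle).
In Python, from plant import status, eyes, ctrl gives the robot as it stands.
- The arm moves only by the tool play_rows, never from a script. Its argument "plan" is a list that holds one entry, the list of rows, each a list of 5 numbers: the shift along the world's x, y, z in m, then the turn about the world's z in degrees, then the opening, from 0 (shut) to 1 (fully open). A call has 1 to 12 rows; each row is the pose to reach, as a shift and turn from the pose commanded when the call began; what a row does not reach only later rows make up. A row lasts 1/8 s, in which the tool goes at most 62.5 mm and 10.7 degrees, less where a joint would pass 70% of its speed; a pose out of reach is approached as far as the arm can. A call with a gripper value outside its range is refused whole. The fingers move at their own pace and stop on an object; "grip_force" is the grip in N (left out, the last holds). Time passes only in rows, so rows that repeat a pose let the fingers close. It gives the time, the measured TCP pose, the force and the opening at its end, in the units of the state.
- status.get_obs(): the state, without advancing time (a new reading comes with each control period).
- eyes.camera(name): name is "scene" or "top" or "wrist"; returns the picture (480x640x3 uint8, blue, green, red); there is no depth.
- eyes.get_calibration(name): a dict with "fovy" (degrees; the focal length in pixels is half the picture's height over the tangent of half this angle, whatever the lens; pixels are square), "cx", "cy" (the principal point, pixels), "rvec" (rotation vector, rad) and "tvec" (3), from world to camera coordinates, as OpenCV has them. Camera axes: x right, y down, z forward; pixel columns grow to the right and rows downward; lengths in mm; the calibration is good to about 2 mm. A picture is of the moment at which its call begins: read the wrist's pose just before it. get_calibration takes no time and is no camera call; for the wrist camera it gives the pose at the moment of the call.
- ctrl.close_job(): hands the job in, once; it reports no verdict.
The state is a dict: "clock": time; "joint_pos": joint angles; "joint_vel": joint speeds; "tau": joint torques, N m; "tool_pos": TCP position; "orientation": TCP orientation; "contact_force": force on the tool from outside, world axes, zero at the start; "wrist_torque": the same for the moment, N m; "finger_gap": opening from 0.0 (shut) to 1.0 (fully open).
Only numpy, scipy, OpenCV 4.12 (cv2) and the standard library are available. Lean on these libraries where they do the work, as an engineer would, in place of code of your own. Each camera call takes 0.05 s, during which the arm holds its last target. There are 200 camera calls.

## Working session

There is one attempt and no reset: what is moved stays moved. The work goes in short steps, Python scripts to look and compute and a tool call to move; the robot and the scene stay as the last step left them, time stands still between calls to the robot, and variables do not carry over. Pictures are saved under pics/ and viewed, about 8 in all and at most 12, crops included, and the job is handed in when it is done.

Besides the shell and the picture viewer there is one more tool, called after "Call:" by a JSON object that holds its "op" and its "data". play_rows: Moves the arm, as the interface text tells. Its arguments: {"type":"object","properties":{"plan":{"type":"array"},"grip_force":{"type":"number"}},"required":["plan"]}

```bash
mkdir -p pics; python3 - <<'E'
from plant import status, eyes
import cv2
print(status.get_obs())
for n in("top","scene"):
    cv2.imwrite(f"pics/{n}0.png",eyes.camera(n)); print(n,eyes.get_calibration(n))
E
```

```text
{'clock': 0.0, 'joint_pos': array([ 1.23317374,  0.57650965,  0.02482772,  1.43792846, -0.01502317,
        1.12896674, -0.05646404]), 'joint_vel': array([-0.00030894, -0.00089497,  0.0008649 ,  0.00192319, -0.00035909,
       -0.00173725, -0.0004193 ]), 'tau': array([ 1.49576917e-04, -7.65767097e+01,  2.25038365e+00, -2.85967308e+01,
        1.53218309e-02,  1.25624184e-02,  2.69322510e-05]), 'tool_pos': array([ 169.40487223, -652.92918713,  230.45014597]), 'orientation': array([-3.11471753e+00, -3.97545322e-01,  4.08539339e-04]), 'contact_force': array([-0.21458709,  0.34508091, -0.85165554]), 'wrist_torque': array([ 0.01455891, -0.00771944,  0.03821742]), 'finger_gap': 1.0006346037831444}
top {'fovy': 57.81874929461035, 'cx': 315.3837260243399, 'cy': 238.88550958750827, 'rvec': array([ 2.21121256, -2.16205538,  0.06721913]), 'tvec': array([ 88.57092898, 580.78787618, 954.56354462])}
scene {'fovy': 53.531265449419664, 'cx': 323.51806854846564, 'cy': 240.63837394680675, 'rvec': array([ 1.90285183,  1.32115072, -0.61637714]), 'tvec': array([-277.82805061, -226.44566813, 1332.19800864])}
```

View pics/top0.png

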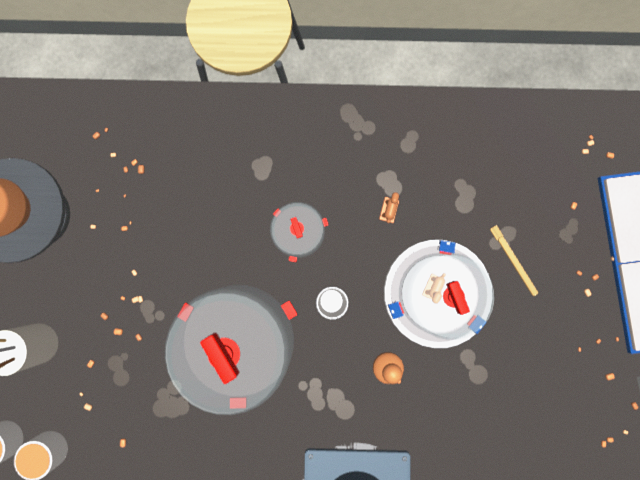

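View pics/scene0.png

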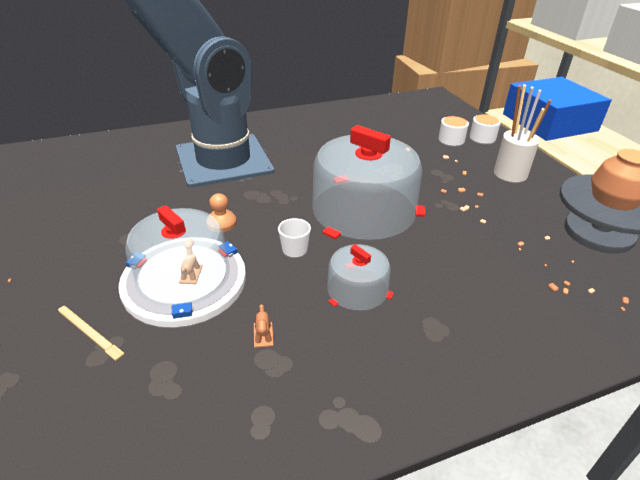

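The top view shows the 180 mm keeper at about (440,293), with its handle bar at (458,297) and blue hooks at (447,247), (396,311) and (478,325). The dog is at (390,208), the bust at (389,370), the cup at (332,303) and the wooden tool at (515,260). The two other domes are decoys. The scene view agrees: the keeper is at (183,270), with its handle at (171,220).

```bash
cat > h.py <<'E'
import numpy as np, cv2
from scipy.optimize import least_squares
def cam(c):
    R=cv2.Rodrigues(np.array(c["rvec"]))[0]; t=np.array(c["tvec"]).ravel(); f=240/np.tan(np.radians(c["fovy"])/2)
    K=np.array([[f,0,c["cx"]],[0,f,c["cy"]],[0,0,1]]); return K,R,t
def back(c,p,z):
    K,R,t=cam(c); d=R.T@np.linalg.inv(K)@np.array([p[0],p[1],1]); o=-R.T@t; return o+d*(z-o[2])/d[2]
def proj(c,P):
    K,R,t=cam(c); q=(K@(R@np.atleast_2d(P).T+t[:,None])).T; return q[:,:2]/q[:,2:]
def redmask(im,box):
    x0,y0,x1,y1=box; m=np.zeros(im.shape[:2],np.uint8)
    b,g,r=[im[y0:y1,x0:x1,i].astype(int) for i in range(3)]
    m[y0:y1,x0:x1]=((r>120)&(g<70)&(b<70))*255; return m
def barfit(c,m,x0,zc):
    # silhouette of the bar+neck+flange is fitted by IoU-like soft residual
    from scipy.optimize import minimize
    def sil(p):
        cs,sn=np.cos(p[2]),np.sin(p[2]); S=8
        a=np.zeros((480,640),np.uint8)
        B=np.array([[x,y,z] for x in(-32,32) for y in(-10,10) for z in(-13,13)],float)
        th=np.linspace(0,2*np.pi,24); N=np.array([[13*np.cos(q),13*np.sin(q),z] for q in th for z in(-13,-25)])
        for V in(B,N):
            W=np.c_[cs*V[:,0]-sn*V[:,1]+p[0],sn*V[:,0]+cs*V[:,1]+p[1],V[:,2]+zc]
            h=cv2.convexHull(proj(c,W).astype(np.float32))
            cv2.fillConvexPoly(a,np.round(h*16).astype(np.int32),255,cv2.LINE_AA,4)
        return a
    mf=m.astype(float)
    cost=lambda p:np.abs(cv2.GaussianBlur(sil(p).astype(float)-mf,(0,0),1)).sum()/255
    r=minimize(cost,x0,method="Nelder-Mead",options=dict(initial_simplex=np.array(x0)+np.array([[0,0,0],[8,0,0],[0,8,0],[0,0,.15]])))
    return r.x,r.fun,(m>0).sum()
E
python3 - <<'E'
from h import *; from plant import eyes
im=cv2.imread("pics/top0.png"); c=eyes.get_calibration("top")
m=redmask(im,(435,270,480,325))
g=back(c,(458,297),151); print("guess",g)
best=min((barfit(c,m,[g[0],g[1],a],151) for a in(0,.7,1.4,2.1,2.8)),key=lambda r:r[1]); print(best)
# hooks
for n,b in(("h1",(430,230,465,262)),("h2",(380,295,410,325)),("h3",(462,308,492,340))):
    s=im[b[1]:b[3],b[0]:b[2]].astype(int); k=(s[...,0]>110)&(s[...,2]<110)&(s[...,0]-s[...,2]>60)
    y,x=np.nonzero(k); print(n,back(c,(x.mean()+b[0],y.mean()+b[1]),30)[:2].round(1))
for n,p,z in(("dog",(390,208),30),("bust",(389,372),40),("tool1",(494,228),5),("tool2",(535,293),5),("cup",(332,300),50)): print(n,back(c,p,z)[:2].round())
s=cv2.imread("pics/scene0.png"); cs=eyes.get_calibration("scene")
ms=redmask(s,(150,200,195,245)); print(min((barfit(cs,ms,[best[0][0],best[0][1],best[0][2]+d],151) for d in(0,.2)),key=lambda r:r[1]))
E
```

```text
guess [ 464.56834852 -174.84168567  151.        ]
(array([ 463.40157398, -174.51186469,    0.61056346]), np.float64(365.59050359409827), np.int64(214))
h1 [ 567.3 -189.2]
h2 [426.5 -77.2]
h3 [ 386.5 -259.1]
dog [650. -63.]
bust [294. -63.]
tool1 [ 613. -304.]
tool2 [ 469. -395.]
cup [446.  63.]
(array([ 4.68305497e+02, -1.76140319e+02,  2.62813480e-01]), np.float64(104.78828730707455), np.int64(536))
```

Call:
{"op": "play_rows", "data": {"plan": [[[0.01, 0.02, 0.03, 1, 1], [0.035, 0.06, 0.06, 3, 1], [0.065, 0.105, 0.08, 6, 1], [0.095, 0.155, 0.09, 9, 1], [0.125, 0.205, 0.09, 11, 1], [0.155, 0.255, 0.09, 13, 1], [0.19, 0.305, 0.09, 15, 1], [0.22, 0.355, 0.09, 15, 1], [0.25, 0.405, 0.09, 15, 1], [0.275, 0.45, 0.09, 15, 1], [0.29, 0.475, 0.09, 15, 1], [0.295, 0.478, 0.09, 15, 1]]]}}

```text
clock: 1.6
tool_pos: [465.2, -173.2, 321.1]
orientation: [-3.035, -0.807, 0.0]
contact_force: [-0.4, -0.3, 0.5]
finger_gap: 0.999
```

```bash
python3 - <<'E'
from h import *; from plant import eyes,status
import pickle
o=status.get_obs(); print(o["tool_pos"],o["orientation"],o["joint_pos"],o["clock"])
c=eyes.get_calibration("wrist"); im=eyes.camera("wrist"); cv2.imwrite("pics/w1.png",im); pickle.dump(c,open("w1.pkl","wb")); print(proj(c,[[464,-175,151]]))
E
```

```text
[ 465.21894059 -173.20870288  321.10579879] [-3.03544584e+00 -8.06550414e-01  7.38186359e-05] [ 0.45632226  0.23938325 -0.24938215  1.74141021  0.06285369  1.16906522
 -0.86223326] 1.6
[[318.69154643 217.45284323]]
```

View pics/w1.png

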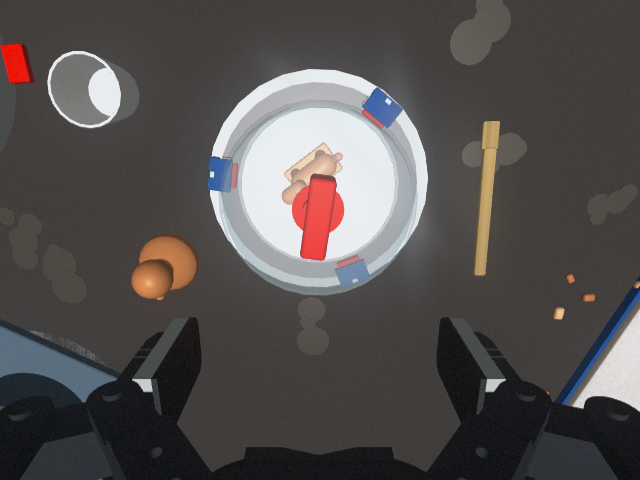

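The bar is centred at about (319,217) and runs from (322,177) to (314,258), about 6° off image vertical. The hooks sit over the lugs. The animal is beneath at about (315,170).

```bash
sed -i 's/for V in(B,N):/F=np.array([[21*np.cos(q),21*np.sin(q),-24.] for q in th])\n        for V in(B,N,F):/; s/(r>120)&(g<70)&(b<70)/(r>100)\&(g<90)\&(b<90)\&(r-g>60)/' h.py
python3 - <<'E'
from h import *; from plant import eyes
import pickle
w=pickle.load(open("w1.pkl","rb"))
for n,f,b,c in(("w","w1",(280,165,355,270),w),("top","top0",(435,270,480,325),eyes.get_calibration("top")),("scene","scene0",(150,200,195,245),eyes.get_calibration("scene"))):
    m=redmask(cv2.imread(f"pics/{f}.png"),b)
    print(n,min((barfit(c,m,[464,-175,a],151) for a in(.3,.5,.7)),key=lambda r:r[1]))
im=cv2.imread("pics/w1.png").astype(int)
P=[]
for b in((358,80,405,130),(200,150,235,195),(330,250,375,290)):
    s=im[b[1]:b[3],b[0]:b[2]]; k=(s[...,0]-s[...,2]>50); y,x=np.nonzero(k); P.append(back(w,(x.mean()+b[0],y.mean()+b[1]),31)[:2])
print(np.array(P),np.mean(P,0)); d=np.array(P)-np.mean(P,0); print(np.degrees(np.arctan2(d[:,1],d[:,0])))
E
```

```text
w (array([ 4.63702176e+02, -1.74015871e+02,  3.96141208e-01]), np.float64(388.47833847900785), np.int64(2790))
top (array([ 466.1392736 , -172.52006837,    0.53224549]), np.float64(179.17337016161753), np.int64(485))
scene (array([ 4.62816722e+02, -1.75692885e+02,  2.70431213e-01]), np.float64(68.58188842138749), np.int64(593))
[[ 567.32555635 -189.03846823]
 [ 425.89997065  -76.74901485]
 [ 399.38898735 -255.71104631]] [ 464.20483812 -173.83284313]
[  -8.38808161  111.53193949 -128.36559543]
```

Call:
{"op": "play_rows", "data": {"plan": [[[0, 0, -0.02, -2, 1], [0, 0, -0.055, -5, 1], [0, 0, -0.09, -7.5, 1], [0, 0, -0.1, -7.5, 1], [0, 0, -0.1, -7.5, 1]]]}}

```text
clock: 2.28
tool_pos: [464.2, -176.1, 221.4]
orientation: [-3.084, -0.6, 0.001]
contact_force: [0.9, -0.1, 0.4]
finger_gap: 0.994
```

```bash
python3 - <<'E'
from h import *; from plant import eyes,status
o=status.get_obs(); print(o["tool_pos"],o["orientation"],o["contact_force"],o["wrist_torque"])
c=eyes.get_calibration("wrist"); im=eyes.camera("wrist"); print(proj(c,[[464,-174,164]]))
x,y=proj(c,[[464,-174,151]])[0].astype(int)
m=redmask(im,(x-80,max(y-90,0),x+80,y+90))
for a in(.3,.45): print(barfit(c,m,[464,-174,a],151))
cv2.imwrite("pics/w2.png",im)
E
```

```text
[ 464.18274428 -176.14955228  221.36659233] [-3.08355489e+00 -6.00370927e-01  1.28116557e-03] [ 0.86499498 -0.09856142  0.40325028] [ 0.0366506  -0.00967568  0.04927238]
[[312.95736486 266.71393177]]
(array([ 4.63715178e+02, -1.74006897e+02,  3.92342039e-01]), np.float64(819.6519424166833), np.int64(5589))
(array([ 4.63639919e+02, -1.74203895e+02,  3.87120219e-01]), np.float64(817.4575784550776), np.int64(5589))
```

View pics/w2.png

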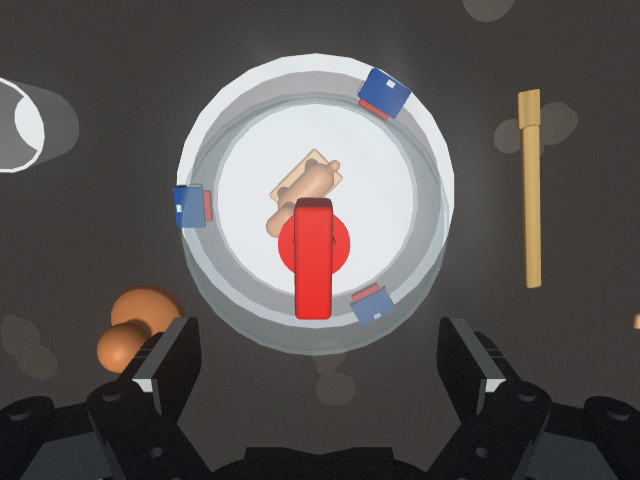

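The bar runs vertically in the image at (313,258), square to the jaws. It lies about 3 mm left of the finger midline (319), so I'll shift by that and go down.

Call:
{"op": "play_rows", "data": {"plan": [[[-0.001, 0.0023, -0.01, 0, 1], [-0.001, 0.0023, -0.035, 0, 1], [-0.001, 0.0023, -0.06, 0, 1], [-0.001, 0.0023, -0.078, 0, 1], [-0.001, 0.0023, -0.086, 0, 1], [-0.001, 0.0023, -0.088, 0, 1], [-0.001, 0.0023, -0.088, 0, 1]]], "grip_force": 45}}

```text
clock: 3.2
tool_pos: [463.9, -173.2, 133.8]
orientation: [3.083, 0.601, 0.001]
contact_force: [-0.6, 0.1, -0.1]
finger_gap: 1.003
```

Call:
{"op": "play_rows", "data": {"plan": [[[0, 0, 0, 0, 0.6], [0, 0, 0, 0, 0.4], [0, 0, 0, 0, 0.3], [0, 0, 0, 0, 0.2], [0, 0, 0, 0, 0.1], [0, 0, 0, 0, 0], [0, 0, 0, 0, 0], [0, 0, 0, 0, 0]]]}}

```text
clock: 4.2
tool_pos: [463.6, -173.2, 133.7]
orientation: [3.083, 0.6, 0.001]
contact_force: [-0.8, -0.1, 4.7]
finger_gap: 0.261
```

```bash
python3 - <<'E'
from plant import eyes,status
import cv2
o=status.get_obs(); print(o["tool_pos"],o["orientation"],o["contact_force"],o["wrist_torque"],o["finger_gap"])
cv2.imwrite("pics/w3.png",eyes.camera("wrist"))
E
```

```text
[ 463.59737431 -173.19776777  133.69648629] [3.08333938e+00 6.00348935e-01 5.64991346e-04] [-0.77973754 -0.06117412  4.68969627] [0.04064041 0.2692142  0.01229273] 0.2614432279824576
```

View pics/w3.png

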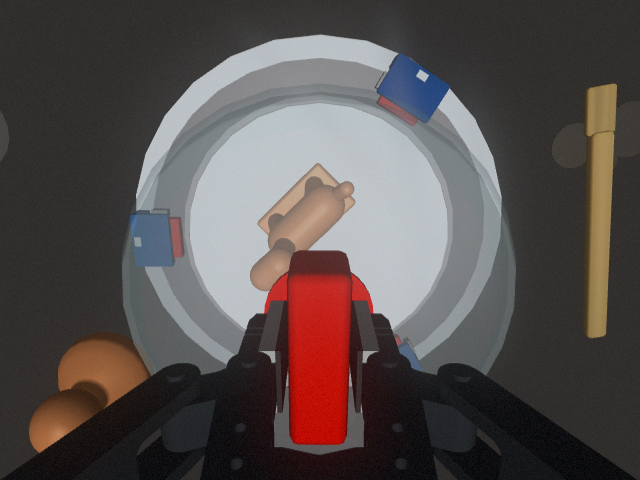

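The bar is gripped centrally, with a gap of about 22 mm and both pads on it. Now I'll twist.

Call:
{"op": "play_rows", "data": {"plan": [[[0, 0, 0, 2, 0], [0, 0, 0, 5, 0], [0, 0, 0, 8, 0], [0, 0, 0, 11, 0], [0, 0, 0, 14, 0], [0, 0, 0, 17, 0], [0, 0, 0, 20, 0], [0, 0, 0, 23, 0], [0, 0, 0, 26, 0], [0, 0, 0, 28, 0], [0, 0, 0, 29, 0], [0, 0, 0, 29, 0]]]}}

```text
clock: 5.75
tool_pos: [463.6, -173.2, 133.7]
orientation: [2.835, 1.353, 0.0]
contact_force: [-0.7, 0.1, 5.5]
finger_gap: 0.266
```

```bash
python3 - <<'E'
from plant import eyes,status
import cv2
o=status.get_obs(); print(o["tool_pos"],o["orientation"],o["contact_force"],o["wrist_torque"],o["finger_gap"])
cv2.imwrite("pics/w4.png",eyes.camera("wrist"))
E
```

```text
[ 463.57662238 -173.17954497  133.71191118] [2.83476991e+00 1.35328185e+00 4.20262028e-04] [-0.65132328  0.05929258  5.50184586] [ 0.0920807   0.30055982 -0.02174116] 0.2657558996628635
```

View pics/w4.png

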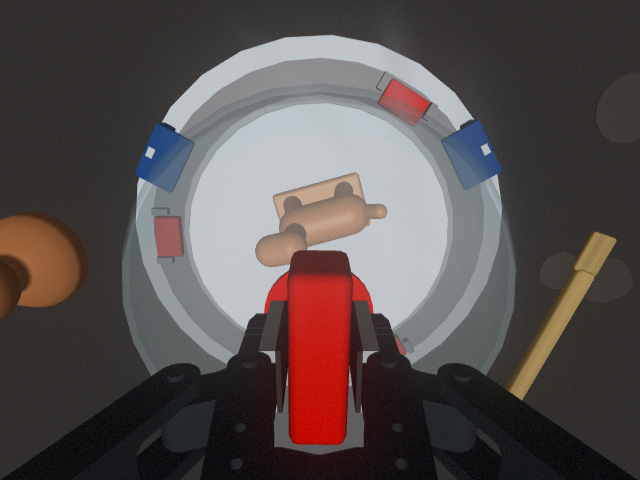

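All three red lugs are well clear of the hooks: they are now at (405,103), (168,236) and (400,345). The bar hasn't slipped in the jaws. Next is a slow, straight lift.

Call:
{"op": "play_rows", "data": {"plan": [[[0, 0, 0.001, 0, 0], [0, 0, 0.003, 0, 0], [0, 0, 0.006, 0, 0], [0, 0, 0.01, 0, 0], [0, 0, 0.014, 0, 0], [0, 0, 0.018, 0, 0], [0, 0, 0.02, 0, 0], [0, 0, 0.02, 0, 0]]]}}

```text
clock: 6.8
tool_pos: [463.6, -173.1, 153.4]
orientation: [2.835, 1.353, 0.0]
contact_force: [0.2, 0.2, -2.9]
finger_gap: 0.261
```

```bash
python3 - <<'E'
from plant import eyes,status
import cv2,numpy as np
o=status.get_obs(); print(o["tool_pos"],o["orientation"],o["contact_force"],o["wrist_torque"],o["finger_gap"])
a=eyes.camera("wrist");b=eyes.camera("scene")[150:340,70:310]
cv2.imwrite("pics/w5.png",np.vstack([cv2.resize(a,(400,300)),cv2.resize(b,(400,300))]))
E
```

```text
[ 463.5619507  -173.0806283   153.44713851] [2.83487861e+00 1.35344466e+00 3.22194026e-04] [ 0.23030153  0.16701776 -2.88598164] [ 0.04429978 -0.0221208   0.00535741] 0.2611218725107143
```

View pics/w5.png

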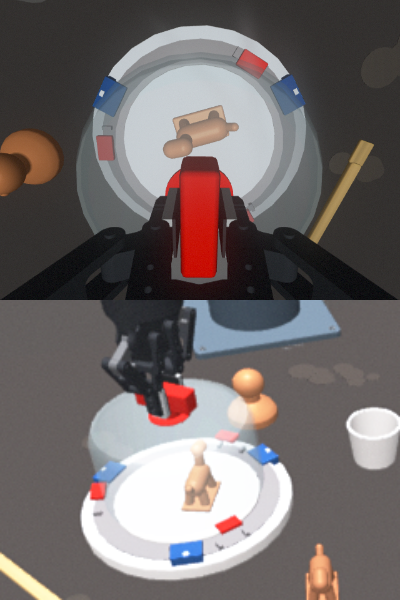

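The dome is free and level. The wrist reads −2.9 N, which is the dome's weight, and the animal is standing undisturbed. I'll lift another 120 mm.

Call:
{"op": "play_rows", "data": {"plan": [[[0, 0, 0.003, 0, 0], [0, 0, 0.01, 0, 0], [0, 0, 0.022, 0, 0], [0, 0, 0.036, 0, 0], [0, 0, 0.051, 0, 0], [0, 0, 0.066, 0, 0], [0, 0, 0.081, 0, 0], [0, 0, 0.095, 0, 0], [0, 0, 0.107, 0, 0], [0, 0, 0.115, 0, 0], [0, 0, 0.119, 0, 0], [0, 0, 0.12, 0, 0]]]}}

```text
clock: 8.4
tool_pos: [463.4, -173.1, 273.3]
orientation: [-2.835, -1.353, 0.0]
contact_force: [-0.4, 0.5, -3.6]
finger_gap: 0.268
```

Call:
{"op": "play_rows", "data": {"plan": [[[0, 0, 0, 0, 0], [0, 0, 0, 0, 0], [0, 0, 0, 0, 0], [0, 0, 0, 0, 0]]]}}

```text
clock: 8.9
tool_pos: [463.4, -173.1, 273.2]
orientation: [-2.835, -1.353, 0.0]
contact_force: [0.9, -0.5, -3.7]
finger_gap: 0.263
```

```bash
python3 - <<'E'
from plant import eyes,status
import cv2,numpy as np
o=status.get_obs(); print(o["tool_pos"],o["orientation"],o["contact_force"],o["wrist_torque"],o["finger_gap"],abs(o["joint_vel"]).max())
a=eyes.camera("wrist");b=eyes.camera("scene")[100:400,40:400]
cv2.imwrite("pics/w6.png",np.vstack([cv2.resize(a,(360,270)),cv2.resize(b,(396,330))[:,:360]]))
E
```

```text
[ 463.44881875 -173.07394374  273.20410776] [-2.83492241e+00 -1.35348852e+00  1.98547630e-04] [ 0.88638684 -0.47338559 -3.73283723] [-0.02125758 -0.01529381 -0.01490374] 0.26263994880982916 0.0017279583243145426
```

View pics/w6.png

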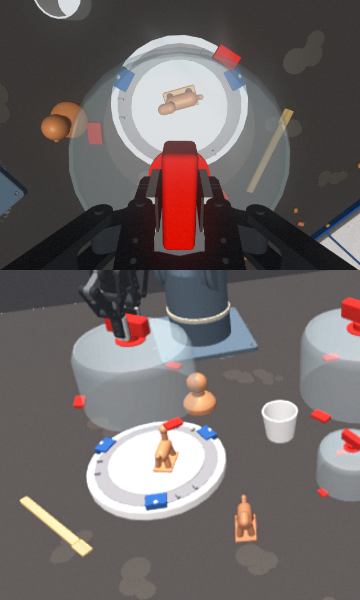

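The dome hangs level and still over its base. The animal and the bystanders haven't moved, and the rim is at about 160 mm, 64 mm above the head. I'm handing the job in.

```bash
python3 -c "
from plant import ctrl; print(ctrl.close_job())"
```

```text
the job is handed in; nothing more can be done
None
```

The dome is unlocked and held still and level over its base. Its rim is about 64 mm above the animal's head, so you can take the animal out from under it. I gripped the red handle bar with 45 N, twisted 29° anticlockwise to the open stop, and lifted 139.5 mm straight up. That took 8.9 s of robot time.

- **Unlocking:** the pictures after the twist show all three lugs clear of the hooks. I didn't read the ring's position directly; I judged the open stop from the 29° turn and the bar not slipping.
- **Holding:** the wrist carries about 3.7 N downward and almost no torque. Joint speeds are close to zero, and the grip opening is unchanged.
- **Height:** the rim height comes from the measured lift and your stated closed height of 21 mm.
- **Animal and bench:** in the last pictures the animal stands as before, and the dog, bust, cup and wooden tool look unmoved.
- **Disagreements:** the top and scene cameras put the handle's angle about 7–8° either side of the wrist camera's 22°. I used the wrist value, which the hook positions supported, and the bar sat square in the jaws.

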